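# Finish a tablet on the hand press and ring for the front shop

## Task

Finish the tablet that waits in the die of the hand press: push the lever handle down to its stop and let it spring back up, then push the ejector key all the way down so that the tablet comes up out of the die, and last tap the plunger of the counter bell so that it goes fully down and comes back, to call the front shop. Do it all in that order with light touches of the fingertips, and do not work the lever again over the raised tablet. Grasp and lift nothing, leave the tablet standing on the press and the bell on its spot, and do not disturb the vials, the spittoon lid or the scoop.

Things in the scene. Friction and masses are not known exactly. Their poses are not given: they have to be found in the camera images.
- press: Nickel C-frame hand tablet press, fixed, base 170 x 110 mm. Origin on the counter under the punch axis. In its frame the column stands at x 36 to 68 mm, up to z 220, punch guide over the die to z 187; lever points to -x, ejector key to -y, z up. Turned differently each time: seen from the robot the lever points roughly left and the key roughly towards the robot.
- lever_handle (a point): Spot to push: top of the middle of the lever's round handle (24 mm thick, 68 mm long, along the lever); moves with it. 165 mm from the pivot, which is at x 50, y 0, z 205 mm of the press. Up, the lever rises 0.35 rad from the pivot (spot 273 mm above the counter); on its stop it slopes 0.25 rad down (176 mm): an arc in the press's x-z plane.
- lever (a joint): Lever angle, rad: 0 = up at rest, 0.60 = down on its stop. A spring returns it; it takes about 2 N at the handle near the top and 5 to 6 N at the bottom.
- ejector_pad (a point): Centre of the top face of the round finger pad (34 mm across, 7 mm thick) at the outer end of the ejector key, 125 mm from the punch axis to -y of the press; it moves with the key. About 76 mm above the counter when up and 52 mm when fully down (24 mm travel).
- ejector (a joint): Ejector key angle, rad: 0 = pad up, tablet down in the die; 0.30 = pad fully down, tablet out. The key is stiff: about 4 N all the way, and it stays where it is left. The die punch under the tablet rises 12.5 mm over the full travel.
- die (a point): Centre of the mouth of the die bore (23 mm wide) in the die table's upper face, 98 mm above the counter, on the punch axis. Open to the sides; the upper punch waits 27 mm above it.
- tablet: Round pale tablet, 20 mm across and 8 mm thick, loose in the die; origin at the centre of its underside, z up. It starts with its underside 12 mm below the die face (top 4 mm below it) and stands just on top of the die face when ejected.
- bell: Chrome counter bell standing loose on the counter, 0.3 to 0.5 kg: dark round base 86 mm across, dome 80 mm across and 50 mm high, small round plunger on top. Origin at the centre of its underside, z up. Stands to the left or to the right of the press.
- bell_top (a point): Top of the bell's plunger (a button 19 mm across), 66 mm above the counter at rest; it moves with the plunger.
- plunger (a joint): Bell plunger depth, m: 0 = up at rest, 0.006 = fully down. A spring returns it; 1.3 N to start, 3.3 N fully down.
- vial_a: Brown glass vial with a cork, 32 mm wide, 75 mm high, loose, on the robot's side of the press. Origin at the centre of its underside. Leave alone.
- vial_b: The same kind of vial, beyond the press. Leave alone.
- spittoon_lid: White porcelain lid, 142 mm across, 49 mm high with its knob, loose, on the other side of the press from the bell. Origin at the centre of its underside. Leave alone.
- scoop: Tin scoop lying loose beyond and to the left of the press: trough 110 x 62 mm, 32 mm high, handle 85 mm long. Origin under the trough's rear end, where the handle joins; trough to +x, handle to -x. Leave alone.
There are look-alikes about, which are no part of the job. Of the things that look like the bell, the middle-sized one is meant.

How it is judged:
By the outcome, as a careful person would: the job done as asked, in the order asked, and still so for the second after the job is handed in, with the robot touching nothing.
It also fails if it takes over 61 s, if anything falls off the work surface, if the arm or the gripper's body presses on something with over 40 N, if the wrist force passes 120 N, or if a joint passes its speed limit or range.

## Robot

A 6-joint arm with a two-finger parallel gripper is mounted at the origin on the work surface. World frame = base frame: x ahead of the robot, y to its left, z up, the work surface at z = 0. Lengths are in m, angles in rad, forces in N, time in s.
With the tool pointing down it reaches from about 0.35 to 0.925 m from the base axis. Payload 6.4 kg.
Tool frame: the origin (TCP) lies midway between the tips of the shut fingers; the grasp point (between the pads) lies 19 mm behind it; z points along the fingers, y is the line along which they close (so a half turn about z gives the same grasp; the last joint's range is limited). The gripper opens to 85 mm and grips with 20 to 120 N. Pads are 22 mm wide; open, the fingers measure 114 mm over their backs; the gripper's body (76 mm by 85 mm) begins 54 mm behind the grasp point. The pads swing forward as they close: fully open they stand 13 mm farther back than shut.
Start: joints at [-1.286, 0.245, 1.558, -0, 1.339, -0.174], TCP at [0.288, -0.583, 0.231] pointing down, gripper open.
Joint ranges: [-3.13, 3.13], [-1.02, 2.26], [0.13, 2.54], [-0.95, 4.09], [0.21, 2.88], [-2.74, 2.74]. Speed limits (rad/s): [2.57, 2.57, 3.14, 3.14, 3.14, 3.14].

## Interface

Orientations are given as a unit quaternion [x, y, z, w].
In Python, from station import robot gives the robot as it stands.
- The arm moves only by the tool jog_arm, never from a script. Its argument "plan" is a list of rows, each an object of numbers: "tx", "ty", "tz": the shift along the tool's x, y, z as a fraction of full scale; "wx", "wy", "wz": the turn, a rotation vector about the tool's x, y, z as a fraction of full scale; "hand": the opening, from 0 (shut) to 1 (fully open). In form: [{"tx": .., "ty": .., "tz": .., "wx": .., "wy": .., "wz": .., "hand": ..}, ...]. A call has exactly 10 rows; each row is the pose to reach, as a shift and turn from the pose commanded when the call began, along the tool's axes at that moment; what a row does not reach only later rows make up. Full scale, the value 1, is 200 mm for a shift and pi/2 rad for a turn. A row lasts 1/8 s, in which the tool goes at most 62.5 mm and 10.7 degrees, less where a joint would pass 70% of its speed; a pose out of reach is approached as far as the arm can. A call with a number of a shift or a turn outside -1 to 1 is refused whole. A call with a gripper value outside its range is refused whole. The fingers move at their own pace and stop on an object; "newtons" is the grip in N (left out, the last holds). Time passes only in rows, so rows that repeat a pose let the fingers close, or fill a call up. It gives the time, the measured TCP pose, the force, the opening and the grip force at its end, in the units of the state.
- robot.read_state(): the state, without advancing time (a new reading comes with each control period).
- robot.grab_frame(name): name is "side" or "top" or "wrist"; returns (picture, depth): 384x512x3 uint8, red, green, blue; 384x512 float32, m along the optical axis (not along the pixel's ray), 0 where there is no reading.
- robot.calibration(name): a dict with "intrinsics" (3x3 intrinsics, pixels), "rvec" (rotation vector, rad) and "tvec" (3), from world to camera coordinates, as OpenCV has them; the wrist camera has in their place "T_tool_cam" (4x4, takes a point from camera to tool coordinates, whose origin is the TCP and whose axes are the flange's). Camera axes: x right, y down, z forward; pixel columns grow to the right and rows downward; lengths in m; the calibration is good to about 2 mm. A picture is of the moment at which its call begins: read the wrist's pose just before it. calibration takes no time and is no camera call.
- robot.hand_in(): hands the job in; it is judged then, once.
Trained networks look in the newest picture that a camera, given by its name, has taken for a name from the list of things; names that differ only in an ending like _2 or _b are one class to them, and where a whole thing is asked for, a point or a joint stands for the part that bears it (a point fixed in the world has none). Each returns a list of dicts, best first, with "conf" (0 to 1); they miss things now and then, are a little off and sometimes report something else, mostly with a low value. They report only what shows in the picture. A call takes as long as a camera call. They do not tell look-alikes from the thing itself.
- robot.outline_of(thing, camera): "pixels" (384x512 bool, what is visible of it) and "rect" ([centre column, centre row, width, height] in pixels, round what is visible of it).
The state is a dict: "t": time; "joint_positions": joint angles; "joint_velocities": joint speeds; "effort": joint torques, N m; "position": TCP position; "tool_rot": TCP orientation; "contact_force": force on the tool from outside, world axes, zero at the start; "moment": the same for the moment, N m; "width": opening from 0.0 (shut) to 1.0 (fully open); "grip_force": force on a finger pad.
Only numpy, scipy, OpenCV 4.12 (cv2) and the standard library are available. Lean on these libraries where they do the work, as an engineer would, in place of code of your own. Each camera call takes 0.05 s, during which the arm holds its last target. There are 200 camera calls.

## Working session

There is one attempt and no reset: what is moved stays moved. The work goes in short steps, Python scripts to look and compute and a tool call to move; the robot and the scene stay as the last step left them, time stands still between calls to the robot, and variables do not carry over. Pictures are saved under pics/ and viewed, at most 10 in all, crops included, and the job is handed in when it is done.

Besides the shell and the picture viewer there is one more tool, called after ">>>" by a JSON object that holds its "fn" and its "kwargs". jog_arm: Moves the arm, as the interface text tells. Shift numbers are shares of 200 mm and turn numbers shares of pi/2 rad, none past 1 either way. Its arguments: {"type":"object","properties":{"plan":{"type":"array","items":{"type":"object","properties":{"tx":{"type":"number","minimum":-1,"maximum":1},"ty":{"type":"number","minimum":-1,"maximum":1},"tz":{"type":"number","minimum":-1,"maximum":1},"wx":{"type":"number","minimum":-1,"maximum":1},"wy":{"type":"number","minimum":-1,"maximum":1},"wz":{"type":"number","minimum":-1,"maximum":1},"hand":{"type":"number"}}}},"newtons":{"type":"number"}},"required":["plan"]}

```bash
mkdir -p pics; cat > h.py <<'E'
import numpy as np, cv2
from station import robot
def cam(n):
    c=robot.calibration(n); K=np.array(c["intrinsics"],float)
    R=cv2.Rodrigues(np.array(c["rvec"],float))[0]; t=np.array(c["tvec"],float).ravel()
    return K,R,t
def cloud(n,d):
    K,R,t=cam(n); v,u=np.mgrid[:d.shape[0],:d.shape[1]]
    p=np.stack([(u-K[0,2])/K[0,0]*d,(v-K[1,2])/K[1,1]*d,d],-1)
    w=(p-t)@R; w[d<=0]=np.nan
    return w
def proj(n,P):
    K,R,t=cam(n); q=(np.atleast_2d(P)@R.T+t)@K.T
    return q[:,:2]/q[:,2:]
E
python3 - <<'E'
from h import *
ims=[]
for n in("side","top"):
    im,d=robot.grab_frame(n); np.savez(f"{n}.npz",im=im,d=d); ims.append(im)
    w=cloud(n,d)
    for th in["press","lever_handle","ejector_pad","bell","vial_a","spittoon_lid","scoop","tablet"]:
        for o in robot.outline_of(th,n)[:4]:
            m=o["pixels"]; p=w[m]; p=p[~np.isnan(p[:,0])]
            if len(p): print(n,th,round(o["conf"],2),np.round(o["rect"]),"med",np.round(np.median(p,0),3),"mid",np.round((np.percentile(p,2,0)+np.percentile(p,98,0))/2,3),"zmax",round(np.percentile(p[:,2],99),3),"ext",np.round(np.ptp(p,0),3))
for n,im in zip("st",ims): cv2.imwrite(f"pics/{n}1.png",cv2.resize(im[:,:,::-1],(768,576)))
print(robot.read_state())
E
```

```text
side press 0.79 [261. 201.  82. 102.] med [ 0.603 -0.069  0.097] mid [ 0.595 -0.052  0.14 ] zmax 0.276 ext [0.419 0.474 0.287]
side lever_handle 0.56 [252. 156.  68.  12.] med [ 0.63  -0.039  0.243] mid [ 0.63  -0.044  0.243] zmax 0.28 ext [0.32  0.347 0.286]
side lever_handle 0.18 [259. 196.  86. 100.] med [ 0.603 -0.069  0.097] mid [ 0.593 -0.053  0.14 ] zmax 0.276 ext [0.405 0.477 0.287]
side bell 0.74 [181. 374.  30.  16.] med [0.517 0.414 0.032] mid [0.52  0.413 0.03 ] zmax 0.047 ext [0.048 0.045 0.047]
side bell 0.56 [259. 294.  52.  47.] med [0.49  0.165 0.046] mid [0.497 0.153 0.045] zmax 0.087 ext [0.111 0.129 0.09 ]
side bell 0.55 [218. 338.  38.  40.] med [0.503 0.302 0.036] mid [0.51  0.294 0.032] zmax 0.066 ext [0.095 0.1   0.071]
side vial_a 0.9 [310. 315.  16.  32.] med [0.367 0.158 0.045] mid [0.369 0.154 0.041] zmax 0.078 ext [0.031 0.036 0.079]
side vial_a 0.8 [206. 207.  10.  24.] med [ 0.768 -0.019  0.04 ] mid [ 0.771 -0.022  0.041] zmax 0.076 ext [0.03  0.027 0.08 ]
side spittoon_lid 0.57 [321. 188.  50.  25.] med [ 0.547 -0.291  0.019] mid [ 0.553 -0.305  0.025]
[... 1791 characters left out ...]
 0.9, 'joint_positions': array([-1.28610650e+00,  2.45144275e-01,  1.55776101e+00,  2.05969310e-05,
        1.33869360e+00, -1.74071984e-01]), 'joint_velocities': array([ 0.0012665 ,  0.00052357,  0.00320199, -0.00195593,  0.00028688,
        0.00204913]), 'effort': array([-4.11898591e-04, -4.29522800e+01, -3.26420617e+01, -1.85504314e-04,
        5.18126253e-04,  1.47885015e-05]), 'position': array([ 0.28787933, -0.58280595,  0.2312829 ]), 'tool_rot': array([ 9.73807887e-01,  2.27372380e-01,  9.83486042e-06, -3.66279477e-06]), 'contact_force': array([-0.70493957, -0.28353482,  0.65448665]), 'moment': array([0.01155702, 0.007481  , 0.08246193]), 'grip_force': 0.0, 'width': 1.002910118481987}
```

```bash
cat > fit.py <<'E'
from h import *
import sys
P=[]
for n in("top","side"):
    f=np.load(f"{n}.npz"); w=cloud(n,f["d"]); p=w.reshape(-1,3); p=p[~np.isnan(p[:,0])]
    p=p[(abs(p[:,0]-.6)<.2)&(abs(p[:,1]+.06)<.2)]
    hi=p[p[:,2]>.225]
    m=hi[:,:2].mean(0); u,s,vt=np.linalg.svd(hi[:,:2]-m); 
    print(n,"lever high pts",len(hi),m.round(4),"dir",vt[0].round(3), "yaw of -x dir deg",np.degrees(np.arctan2(*vt[0][::-1])).round(1))
    q=(hi[:,:2]-m)@vt[0]; print(" ends",(m+vt[0]*q.min()).round(3),(m+vt[0]*q.max()).round(3), "z at",hi[q.argmin(),2].round(3),hi[q.argmax(),2].round(3))
    pad=p[(abs(p[:,2]-.075)<.007)&(p[:,0]<.56)&(abs(p[:,1]+.06)<.08)]
    print(" pad",len(pad),np.median(pad,0).round(4),((pad.max(0)+pad.min(0))/2).round(4),np.ptp(pad,axis=0).round(3))
    b=w.reshape(-1,3); b=b[(abs(b[:,0]-.51)<.06)&(abs(b[:,1]-.285)<.06)]
    t=b[b[:,2]>.058]; print(" bell top",len(t),t.mean(0).round(4),t[:,2].max().round(4)); c=b[(b[:,2]>.004)]; print(" bell mid",((np.percentile(c,1,0)+np.percentile(c,99,0))/2).round(4))
E
python3 fit.py
python3 - <<'E'
from h import *
a=np.load("top.npz")["im"][100:300,90:410,::-1]; b=np.load("side.npz")["im"][130:390,150:360,::-1]
cv2.imwrite("pics/c.png",np.hstack([cv2.resize(a,(480,300)),cv2.resize(b,(242,300))]))
cv2.imwrite("pics/b.png",cv2.resize(np.load("top.npz")["im"][180:260,105:265,::-1],(800,400),interpolation=2))
E
```

```text
top lever high pts 512 [ 0.6398 -0.0262] dir [-0.392 -0.92 ] yaw of -x dir deg -113.1
 ends [0.67  0.045] [ 0.605 -0.107] z at 0.271 0.226
 pad 128 [ 0.5061 -0.0352  0.0758] [ 0.5234 -0.0543  0.075 ] [0.071 0.072 0.014]
 bell top 33 [0.5133 0.2866 0.0643] 0.0717
 bell mid [0.5109 0.2829 0.035 ]
side lever high pts 448 [ 0.6392 -0.0152] dir [0.394 0.919] yaw of -x dir deg 66.8
 ends [ 0.604 -0.097] [0.667 0.049] z at 0.227 0.278
 pad 117 [ 0.5036 -0.0296  0.0762] [ 0.5233 -0.052   0.0751] [0.072 0.078 0.014]
 bell top 55 [0.5124 0.2892 0.0648] 0.0684
 bell mid [0.5094 0.2941 0.0355]
```

View pics/s1.png

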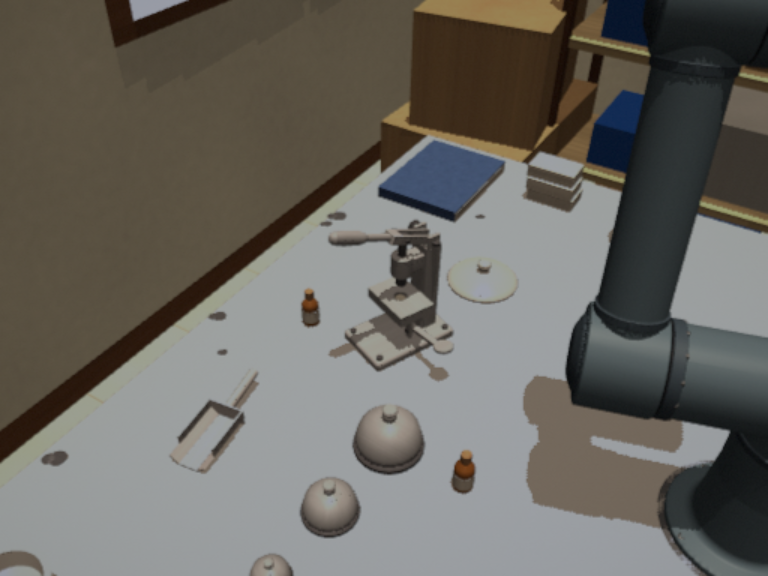

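View pics/t1.png

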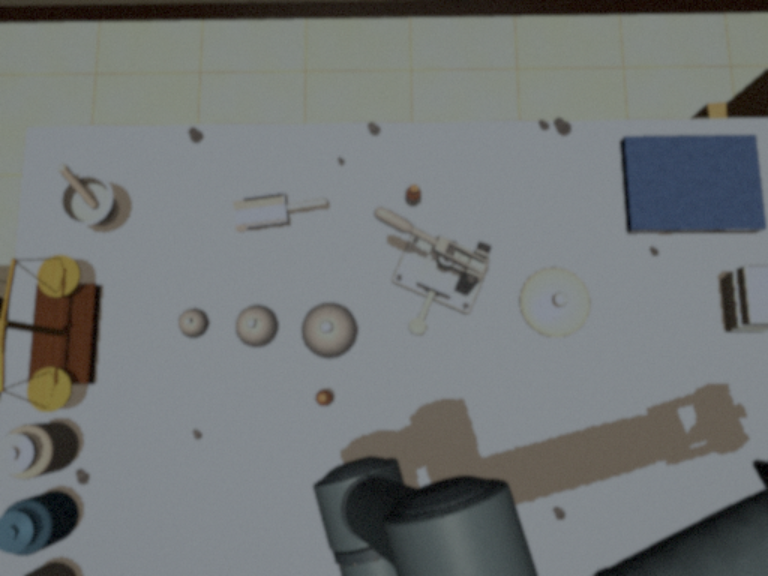

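```bash
ls pics
```

```text
b.png
c.png
s1.png
t1.png
```

View pics/b.png

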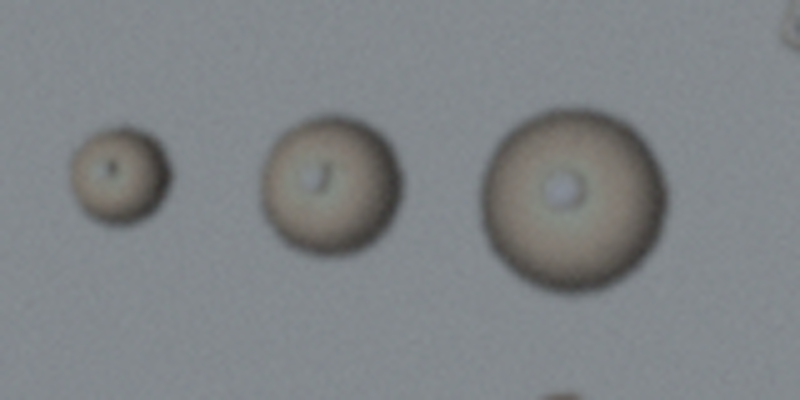

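The three bells (top camera): large at (220,219), 87 mm tall; middle at (172,218), 66 mm; small at (127,216), 46 mm. The enlarged crop confirms the order of sizes, and the 66 mm one matches the description, so it is the bell. Press lever points to (0.39, 0.92), upper left in the picture. The pad is near (281,218).

I'll start moving: shut, raise, turn the tool to the lever's direction.

>>> {"fn": "jog_arm", "kwargs": {"plan": [{"tx": 0,"ty": 0,"tz": -0.3,"wz": -0.05,"hand": 0},{"tx": 0.1,"ty": -0.06,"tz": -0.5,"wz": -0.1,"hand": 0},{"tx": 0.3,"ty": -0.19,"tz": -0.5,"wz": -0.2,"hand": 0},{"tx": 0.5,"ty": -0.31,"tz": -0.5,"wz": -0.3,"hand": 0},{"tx": 0.7,"ty": -0.43,"tz": -0.5,"wz": -0.4,"hand": 0},{"tx": 0.9,"ty": -0.55,"tz": -0.5,"wz": -0.45,"hand": 0},{"tx": 1,"ty": -0.62,"tz": -0.5,"wz": -0.45,"hand": 0},{"tx": 1,"ty": -0.62,"tz": -0.5,"wz": -0.45,"hand": 0},{"tx": 1,"ty": -0.62,"tz": -0.5,"wz": -0.45,"hand": 0},{"tx": 1,"ty": -0.62,"tz": -0.5,"wz": -0.45,"hand": 0}]}}

```text
invalid input at $.plan[0]: expected keys tx, ty, tz, wx, wy, wz, hand
```

```bash
cat > go.py <<'E'
from h import *
from scipy.spatial.transform import Rotation as Ro
import sys
s=robot.read_state(); R=Ro.from_quat(s["tool_rot"]).as_matrix()
print("pos",s["position"].round(4),"toolx",R[:,0].round(3),"z",R[:,2].round(3),"F",s["contact_force"].round(2),"t",s["t"],"w",round(s["width"],2))
for a in sys.argv[1:]:
    T=np.array([float(v) for v in a.split(",")]); print(a,"->",((T-s["position"])@R/.2).round(3))
E
python3 go.py 0.658,0.010,0.33
python3 - <<'E'
# rigid refine of press origin/yaw: handle axis line + pad disc
from h import *
for n in("top","side"):
    f=np.load(f"{n}.npz"); p=cloud(n,f["d"]).reshape(-1,3); p=p[~np.isnan(p[:,0])]
    c=np.array([.506,-.033])
    for _ in range(4):
        q=p[(np.hypot(*(p[:,:2]-c).T)<.024)&(abs(p[:,2]-.075)<.006)&((p[:,:2]-c)@[-.919,.393]>-.012)]
        m=q[:,:2]; A=np.c_[-2*m,np.ones(len(m))]; c=np.median(m,0)
    print(n,"pad",len(q),c.round(4),np.percentile(m@[-.919,.393],[1,99]).round(4),np.percentile(m@[.393,.919],[2,98]).round(4))
    h=p[(p[:,2]>.235)&(abs(p[:,0]-.64)<.1)&(abs(p[:,1])<.08)]
    l=h[:,:2]@[.393,.919]; k=h[:,:2]@[.919,-.393]
    for a in np.arange(.2,.32,.02):
        z=(l>a)&(l<a+.02)
        if z.any(): print("  l",a.round(2),"lat",np.percentile(k[z],[3,97]).round(4),"zmax",h[z,2].max().round(3))
    print("  lend",l.max().round(4))
E
```

```text
pos [ 0.2879 -0.5828  0.2313] toolx [0.897 0.443 0.   ] z [ 0.  0. -1.] F [-0.7  -0.28  0.65] t 0.9 w 1.0
0.658,0.010,0.33 -> [ 2.972 -1.838 -0.494]
top pad 88 [ 0.5019 -0.0322] [-0.4853 -0.4599] [0.1538 0.1823]
  l 0.2 lat [0.5933 0.6047] zmax 0.251
  l 0.22 lat [0.5933 0.6053] zmax 0.259
  l 0.24 lat [0.5898 0.6079] zmax 0.271
  l 0.26 lat [0.5887 0.6092] zmax 0.279
  l 0.28 lat [0.5897 0.6092] zmax 0.283
  l 0.3 lat [0.5927 0.6033] zmax 0.281
  lend 0.3047
side pad 83 [ 0.4994 -0.0265] [-0.4805 -0.4579] [0.1561 0.1849]
  l 0.2 lat [0.5914 0.5988] zmax 0.25
  l 0.22 lat [0.591  0.5994] zmax 0.257
  l 0.24 lat [0.588  0.6011] zmax 0.27
  l 0.26 lat [0.5866 0.601 ] zmax 0.277
  l 0.28 lat [0.5869 0.6043] zmax 0.282
  l 0.3 lat [0.5895 0.6032] zmax 0.282
  lend 0.3068
```

>>> {"fn": "jog_arm", "kwargs": {"plan": [{"tx": 0,"ty": 0,"tz": -0.3,"wx": 0,"wy": 0,"wz": -0.05,"hand": 0},{"tx": 0.1,"ty": -0.06,"tz": -0.5,"wx": 0,"wy": 0,"wz": -0.1,"hand": 0},{"tx": 0.3,"ty": -0.19,"tz": -0.5,"wx": 0,"wy": 0,"wz": -0.2,"hand": 0},{"tx": 0.5,"ty": -0.31,"tz": -0.5,"wx": 0,"wy": 0,"wz": -0.3,"hand": 0},{"tx": 0.7,"ty": -0.43,"tz": -0.5,"wx": 0,"wy": 0,"wz": -0.4,"hand": 0},{"tx": 0.9,"ty": -0.55,"tz": -0.5,"wx": 0,"wy": 0,"wz": -0.45,"hand": 0},{"tx": 1,"ty": -0.62,"tz": -0.5,"wx": 0,"wy": 0,"wz": -0.45,"hand": 0},{"tx": 1,"ty": -0.62,"tz": -0.5,"wx": 0,"wy": 0,"wz": -0.45,"hand": 0},{"tx": 1,"ty": -0.62,"tz": -0.5,"wx": 0,"wy": 0,"wz": -0.45,"hand": 0},{"tx": 1,"ty": -0.62,"tz": -0.5,"wx": 0,"wy": 0,"wz": -0.45,"hand": 0}]}}

```text
t: 2.15
position: [0.4117, -0.3839, 0.3312]
tool_rot: [0.835, 0.55, -0.0, -0.0]
contact_force: [-0.4, 0.9, -0.4]
width: 0.003
grip_force: 0.0
```

```bash
python3 go.py 0.656,0.012,0.33
```

```text
pos [ 0.4117 -0.3839  0.3312] toolx [ 0.395  0.918 -0.   ] z [-0.  0. -1.] F [-0.37  0.9  -0.43] t 2.15 w 0.0
0.656,0.012,0.33 -> [2.301 0.339 0.006]
```

>>> {"fn": "jog_arm", "kwargs": {"plan": [{"tx": 0.1,"ty": 0.02,"tz": 0,"wx": 0,"wy": 0,"wz": 0,"hand": 0},{"tx": 0.3,"ty": 0.05,"tz": 0,"wx": 0,"wy": 0,"wz": 0,"hand": 0},{"tx": 0.5,"ty": 0.1,"tz": 0,"wx": 0,"wy": 0,"wz": 0,"hand": 0},{"tx": 0.7,"ty": 0.12,"tz": 0,"wx": 0,"wy": 0,"wz": 0,"hand": 0},{"tx": 0.9,"ty": 0.15,"tz": 0,"wx": 0,"wy": 0,"wz": 0,"hand": 0},{"tx": 1,"ty": 0.17,"tz": 0,"wx": 0,"wy": 0,"wz": 0,"hand": 0},{"tx": 1,"ty": 0.17,"tz": 0,"wx": 0,"wy": 0,"wz": 0,"hand": 0},{"tx": 1,"ty": 0.17,"tz": 0,"wx": 0,"wy": 0,"wz": 0,"hand": 0},{"tx": 1,"ty": 0.17,"tz": 0,"wx": 0,"wy": 0,"wz": 0,"hand": 0},{"tx": 1,"ty": 0.17,"tz": 0,"wx": 0,"wy": 0,"wz": 0,"hand": 0}]}}

```text
t: 3.4
position: [0.522, -0.2134, 0.3313]
tool_rot: [0.835, 0.55, -0.0, -0.0]
contact_force: [0.2, 0.1, -0.7]
width: 0.0
grip_force: 0.0
```

>>> {"fn": "jog_arm", "kwargs": {"plan": [{"tx": 0.1,"ty": 0.02,"tz": 0,"wx": 0,"wy": 0,"wz": 0,"hand": 0},{"tx": 0.3,"ty": 0.05,"tz": 0,"wx": 0,"wy": 0,"wz": 0,"hand": 0},{"tx": 0.5,"ty": 0.1,"tz": 0,"wx": 0,"wy": 0,"wz": 0,"hand": 0},{"tx": 0.7,"ty": 0.12,"tz": 0,"wx": 0,"wy": 0,"wz": 0,"hand": 0},{"tx": 0.9,"ty": 0.15,"tz": 0,"wx": 0,"wy": 0,"wz": 0,"hand": 0},{"tx": 1,"ty": 0.17,"tz": 0,"wx": 0,"wy": 0,"wz": 0,"hand": 0},{"tx": 1,"ty": 0.17,"tz": 0,"wx": 0,"wy": 0,"wz": 0,"hand": 0},{"tx": 1,"ty": 0.17,"tz": 0,"wx": 0,"wy": 0,"wz": 0,"hand": 0},{"tx": 1,"ty": 0.17,"tz": 0,"wx": 0,"wy": 0,"wz": 0,"hand": 0},{"tx": 1,"ty": 0.17,"tz": 0,"wx": 0,"wy": 0,"wz": 0,"hand": 0}]}}

```text
t: 4.65
position: [0.6322, -0.0431, 0.3314]
tool_rot: [0.835, 0.55, 0.0, 0.0]
contact_force: [-0.5, 0.1, -0.1]
width: 0.0
grip_force: 0.0
```

```bash
python3 go.py 0.656,0.012,0.277; python3 - <<'E'
from h import *
im,d=robot.grab_frame("wrist"); cv2.imwrite("pics/w1.png",im[:,:,::-1])
E
```

```text
pos [ 0.6322 -0.0431  0.3314] toolx [ 0.395  0.919 -0.   ] z [ 0. -0. -1.] F [-0.47  0.14 -0.07] t 4.65 w 0.0
0.656,0.012,0.277 -> [0.3   0.    0.272]
```

View pics/w1.png

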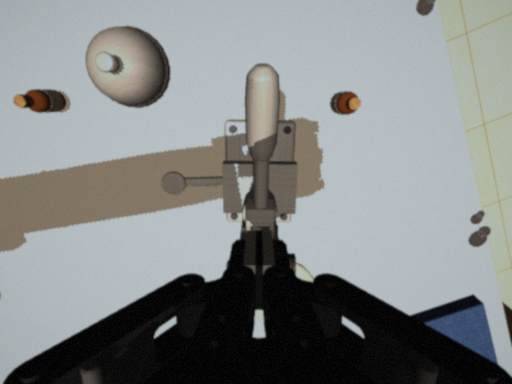

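Handle at (262,100) lines up with the fingers at (260,240) and the pad shows at (173,182), so the lateral alignment is good. Pressing along the arc.

>>> {"fn": "jog_arm", "kwargs": {"plan": [{"tx": 0.15,"ty": 0,"tz": 0.05,"wx": 0,"wy": 0,"wz": 0,"hand": 0},{"tx": 0.3,"ty": 0,"tz": 0.15,"wx": 0,"wy": 0,"wz": 0,"hand": 0},{"tx": 0.3,"ty": 0,"tz": 0.24,"wx": 0,"wy": 0,"wz": 0,"hand": 0},{"tx": 0.31,"ty": 0,"tz": 0.3,"wx": 0,"wy": 0,"wz": 0,"hand": 0},{"tx": 0.33,"ty": 0,"tz": 0.38,"wx": 0,"wy": 0,"wz": 0,"hand": 0},{"tx": 0.35,"ty": 0,"tz": 0.46,"wx": 0,"wy": 0,"wz": 0,"hand": 0},{"tx": 0.37,"ty": 0,"tz": 0.54,"wx": 0,"wy": 0,"wz": 0,"hand": 0},{"tx": 0.37,"ty": 0,"tz": 0.62,"wx": 0,"wy": 0,"wz": 0,"hand": 0},{"tx": 0.36,"ty": 0,"tz": 0.68,"wx": 0,"wy": 0,"wz": 0,"hand": 0},{"tx": 0.36,"ty": 0,"tz": 0.7,"wx": 0,"wy": 0,"wz": 0,"hand": 0}]}}

```text
t: 5.95
position: [0.6608, 0.0242, 0.1906]
tool_rot: [0.835, 0.55, 0.0, -0.0]
contact_force: [0.8, 2.7, 4.7]
width: 0.002
grip_force: 2.6
```

>>> {"fn": "jog_arm", "kwargs": {"plan": [{"tx": 0,"ty": 0,"tz": 0.02,"wx": 0,"wy": 0,"wz": 0,"hand": 0},{"tx": 0,"ty": 0,"tz": 0.03,"wx": 0,"wy": 0,"wz": 0,"hand": 0},{"tx": 0,"ty": 0,"tz": 0.04,"wx": 0,"wy": 0,"wz": 0,"hand": 0},{"tx": -0.01,"ty": 0,"tz": 0.05,"wx": 0,"wy": 0,"wz": 0,"hand": 0},{"tx": -0.01,"ty": 0,"tz": 0.055,"wx": 0,"wy": 0,"wz": 0,"hand": 0},{"tx": -0.01,"ty": 0,"tz": 0.06,"wx": 0,"wy": 0,"wz": 0,"hand": 0},{"tx": -0.01,"ty": 0,"tz": 0.065,"wx": 0,"wy": 0,"wz": 0,"hand": 0},{"tx": -0.01,"ty": 0,"tz": 0.065,"wx": 0,"wy": 0,"wz": 0,"hand": 0},{"tx": -0.01,"ty": 0,"tz": 0.065,"wx": 0,"wy": 0,"wz": 0,"hand": 0},{"tx": -0.01,"ty": 0,"tz": 0.065,"wx": 0,"wy": 0,"wz": 0,"hand": 0}]}}

```text
t: 7.2
position: [0.66, 0.0222, 0.1783]
tool_rot: [0.835, 0.55, 0.0, -0.0]
contact_force: [1.7, 4.6, 4.7]
width: -0.006
grip_force: 2.7
```

>>> {"fn": "jog_arm", "kwargs": {"plan": [{"tx": 0,"ty": 0,"tz": 0.005,"wx": 0,"wy": 0,"wz": 0,"hand": 0},{"tx": 0,"ty": 0,"tz": 0.01,"wx": 0,"wy": 0,"wz": 0,"hand": 0},{"tx": 0,"ty": 0,"tz": 0.015,"wx": 0,"wy": 0,"wz": 0,"hand": 0},{"tx": 0,"ty": 0,"tz": 0.02,"wx": 0,"wy": 0,"wz": 0,"hand": 0},{"tx": 0,"ty": 0,"tz": 0.02,"wx": 0,"wy": 0,"wz": 0,"hand": 0},{"tx": 0,"ty": 0,"tz": 0.02,"wx": 0,"wy": 0,"wz": 0,"hand": 0},{"tx": 0,"ty": 0,"tz": 0.02,"wx": 0,"wy": 0,"wz": 0,"hand": 0},{"tx": 0,"ty": 0,"tz": 0.02,"wx": 0,"wy": 0,"wz": 0,"hand": 0},{"tx": 0,"ty": 0,"tz": 0.02,"wx": 0,"wy": 0,"wz": 0,"hand": 0},{"tx": 0,"ty": 0,"tz": 0.02,"wx": 0,"wy": 0,"wz": 0,"hand": 0}]}}

```text
t: 8.45
position: [0.6602, 0.022, 0.1766]
tool_rot: [0.835, 0.55, 0.0, 0.0]
contact_force: [-3.8, 4.0, 13.6]
width: -0.002
grip_force: 7.2
```

Force jumped and motion ended: the lever is on its stop. Releasing.

>>> {"fn": "jog_arm", "kwargs": {"plan": [{"tx": 0,"ty": 0,"tz": -0.03,"wx": 0,"wy": 0,"wz": 0,"hand": 0},{"tx": 0.01,"ty": 0,"tz": -0.1,"wx": 0,"wy": 0,"wz": 0,"hand": 0},{"tx": 0.01,"ty": 0,"tz": -0.2,"wx": 0,"wy": 0,"wz": 0,"hand": 0},{"tx": -0.01,"ty": 0,"tz": -0.3,"wx": 0,"wy": 0,"wz": 0,"hand": 0},{"tx": -0.03,"ty": 0,"tz": -0.4,"wx": 0,"wy": 0,"wz": 0,"hand": 0},{"tx": -0.05,"ty": 0,"tz": -0.5,"wx": 0,"wy": 0,"wz": 0,"hand": 0},{"tx": -0.06,"ty": 0,"tz": -0.65,"wx": 0,"wy": 0,"wz": 0,"hand": 0},{"tx": -0.06,"ty": 0,"tz": -0.8,"wx": 0,"wy": 0,"wz": 0,"hand": 0},{"tx": -0.06,"ty": 0,"tz": -0.8,"wx": 0,"wy": 0,"wz": 0,"hand": 0},{"tx": -0.06,"ty": 0,"tz": -0.8,"wx": 0,"wy": 0,"wz": 0,"hand": 0}]}}

```text
t: 9.7
position: [0.6547, 0.0109, 0.3328]
tool_rot: [0.835, 0.55, -0.001, -0.001]
contact_force: [-0.5, -0.0, -0.3]
width: -0.001
grip_force: 0.0
```

```bash
python3 go.py 0.501,-0.031,0.33 0.501,-0.031,0.08; python3 - <<'E'
from h import *
im,d=robot.grab_frame("side"); p=cloud("side",d).reshape(-1,3); 
h=p[(abs(p[:,0]-.655)<.03)&(abs(p[:,1]-.01)<.05)&(p[:,2]>.1)&(p[:,2]<.3)]; print(len(h),h[:,2].max())
E
```

```text
pos [0.6547 0.0109 0.3328] toolx [ 0.394  0.919 -0.001] z [-0.002  0.    -1.   ] F [-0.54 -0.04 -0.3 ] t 9.7 w -0.0
0.501,-0.031,0.33 -> [-0.496 -0.623  0.016]
0.501,-0.031,0.08 -> [-0.495 -0.62   1.266]
288 0.28194173910392833
```

>>> {"fn": "jog_arm", "kwargs": {"plan": [{"tx": -0.05,"ty": -0.1,"tz": 0,"wx": 0,"wy": 0,"wz": 0,"hand": 0},{"tx": -0.2,"ty": -0.3,"tz": 0,"wx": 0,"wy": 0,"wz": 0,"hand": 0},{"tx": -0.35,"ty": -0.5,"tz": 0,"wx": 0,"wy": 0,"wz": 0,"hand": 0},{"tx": -0.495,"ty": -0.62,"tz": 0.05,"wx": 0,"wy": 0,"wz": 0,"hand": 0},{"tx": -0.495,"ty": -0.62,"tz": 0.2,"wx": 0,"wy": 0,"wz": 0,"hand": 0},{"tx": -0.495,"ty": -0.62,"tz": 0.4,"wx": 0,"wy": 0,"wz": 0,"hand": 0},{"tx": -0.495,"ty": -0.62,"tz": 0.6,"wx": 0,"wy": 0,"wz": 0,"hand": 0},{"tx": -0.495,"ty": -0.62,"tz": 0.8,"wx": 0,"wy": 0,"wz": 0,"hand": 0},{"tx": -0.495,"ty": -0.62,"tz": 0.97,"wx": 0,"wy": 0,"wz": 0,"hand": 0},{"tx": -0.495,"ty": -0.62,"tz": 0.97,"wx": 0,"wy": 0,"wz": 0,"hand": 0}]}}

```text
t: 11.0
position: [0.499, -0.0301, 0.1362]
tool_rot: [0.835, 0.55, -0.003, -0.004]
contact_force: [0.1, 0.5, 0.6]
width: -0.0
grip_force: 0.0
```

```bash
python3 go.py 0.501,-0.031,0.08 0.501,-0.031,0.052; python3 - <<'E'
from h import *
im,d=robot.grab_frame("wrist"); cv2.imwrite("pics/w2.png",im[:,:,::-1])
E
```

```text
pos [ 0.499  -0.0301  0.1362] toolx [ 0.394  0.919 -0.001] z [-0.009  0.003 -1.   ] F [0.12 0.52 0.64] t 11.0 w -0.0
0.501,-0.031,0.08 -> [0.    0.013 0.281]
0.501,-0.031,0.052 -> [0.    0.015 0.421]
```

View pics/w2.png

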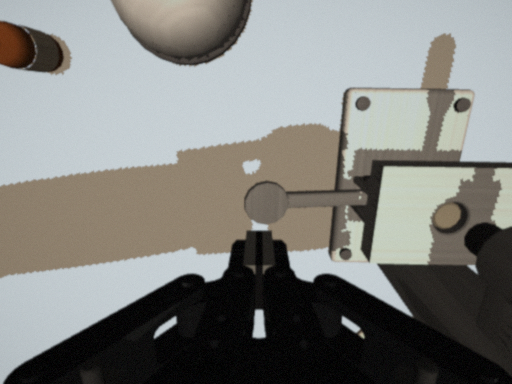

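```bash
python3 - <<'E'
from h import *
from scipy.spatial.transform import Rotation as Ro
s=robot.read_state(); c=robot.calibration("wrist"); K=np.array(c["intrinsics"]); T=np.array(c["T_tool_cam"])
R=Ro.from_quat(s["tool_rot"]).as_matrix()
o=R@T[:3,3]+s["position"]
for px,z in(((267,202),.076),((448,216),.095)):
    r=R@T[:3,:3]@np.linalg.solve(K,[*px,1]); p=o+r*(z-o[2])/r[2]; print(px,p.round(4),((p-s["position"])@R/.2).round(3))
E
```

```text
(267, 202) [ 0.5074 -0.0307  0.076 ] [0.013 0.031 0.314]
(448, 216) [ 0.6201 -0.0825  0.095 ] [-0.003  0.651  0.216]
```

>>> {"fn": "jog_arm", "kwargs": {"plan": [{"tx": 0.01,"ty": 0.02,"tz": 0.1,"wx": 0,"wy": 0,"wz": 0,"hand": 0},{"tx": 0.01,"ty": 0.02,"tz": 0.2,"wx": 0,"wy": 0,"wz": 0,"hand": 0},{"tx": 0.01,"ty": 0.02,"tz": 0.27,"wx": 0,"wy": 0,"wz": 0,"hand": 0},{"tx": 0.01,"ty": 0.02,"tz": 0.29,"wx": 0,"wy": 0,"wz": 0,"hand": 0},{"tx": 0.01,"ty": 0.02,"tz": 0.31,"wx": 0,"wy": 0,"wz": 0,"hand": 0},{"tx": 0.01,"ty": 0.02,"tz": 0.325,"wx": 0,"wy": 0,"wz": 0,"hand": 0},{"tx": 0.01,"ty": 0.02,"tz": 0.34,"wx": 0,"wy": 0,"wz": 0,"hand": 0},{"tx": 0.01,"ty": 0.02,"tz": 0.355,"wx": 0,"wy": 0,"wz": 0,"hand": 0},{"tx": 0.01,"ty": 0.02,"tz": 0.37,"wx": 0,"wy": 0,"wz": 0,"hand": 0},{"tx": 0.01,"ty": 0.02,"tz": 0.38,"wx": 0,"wy": 0,"wz": 0,"hand": 0}]}}

```text
t: 12.3
position: [0.5065, -0.0306, 0.064]
tool_rot: [0.835, 0.55, -0.0, -0.0]
contact_force: [-3.3, 2.7, 3.1]
width: -0.003
grip_force: 2.1
```

>>> {"fn": "jog_arm", "kwargs": {"plan": [{"tx": 0,"ty": 0,"tz": 0.007,"wx": 0,"wy": 0,"wz": 0,"hand": 0},{"tx": 0,"ty": 0,"tz": 0.013,"wx": 0,"wy": 0,"wz": 0,"hand": 0},{"tx": 0,"ty": 0,"tz": 0.02,"wx": 0,"wy": 0,"wz": 0,"hand": 0},{"tx": 0,"ty": 0,"tz": 0.025,"wx": 0,"wy": 0,"wz": 0,"hand": 0},{"tx": 0,"ty": 0,"tz": 0.03,"wx": 0,"wy": 0,"wz": 0,"hand": 0},{"tx": 0,"ty": 0,"tz": 0.035,"wx": 0,"wy": 0,"wz": 0,"hand": 0},{"tx": 0,"ty": 0,"tz": 0.035,"wx": 0,"wy": 0,"wz": 0,"hand": 0},{"tx": 0,"ty": 0,"tz": 0.035,"wx": 0,"wy": 0,"wz": 0,"hand": 0},{"tx": 0,"ty": 0,"tz": 0.035,"wx": 0,"wy": 0,"wz": 0,"hand": 0},{"tx": 0,"ty": 0,"tz": 0.035,"wx": 0,"wy": 0,"wz": 0,"hand": 0}]}}

```text
t: 13.55
position: [0.5071, -0.0309, 0.0573]
tool_rot: [0.835, 0.55, 0.0, 0.0]
contact_force: [-0.8, -0.6, 0.2]
width: 0.007
grip_force: 0.0
```

>>> {"fn": "jog_arm", "kwargs": {"plan": [{"tx": 0,"ty": 0,"tz": 0.005,"wx": 0,"wy": 0,"wz": 0,"hand": 0},{"tx": 0,"ty": 0,"tz": 0.01,"wx": 0,"wy": 0,"wz": 0,"hand": 0},{"tx": 0,"ty": 0,"tz": 0.015,"wx": 0,"wy": 0,"wz": 0,"hand": 0},{"tx": 0,"ty": 0,"tz": 0.02,"wx": 0,"wy": 0,"wz": 0,"hand": 0},{"tx": 0,"ty": 0,"tz": 0.025,"wx": 0,"wy": 0,"wz": 0,"hand": 0},{"tx": 0,"ty": 0,"tz": 0.025,"wx": 0,"wy": 0,"wz": 0,"hand": 0},{"tx": 0,"ty": 0,"tz": 0.025,"wx": 0,"wy": 0,"wz": 0,"hand": 0},{"tx": 0,"ty": 0,"tz": 0.025,"wx": 0,"wy": 0,"wz": 0,"hand": 0},{"tx": 0,"ty": 0,"tz": 0.025,"wx": 0,"wy": 0,"wz": 0,"hand": 0},{"tx": 0,"ty": 0,"tz": 0.025,"wx": 0,"wy": 0,"wz": 0,"hand": 0}]}}

```text
t: 14.8
position: [0.5072, -0.031, 0.0529]
tool_rot: [0.835, 0.55, 0.0, 0.0]
contact_force: [-2.4, -0.3, 7.3]
width: -0.002
grip_force: 3.8
```

```bash
python3 go.py; python3 - <<'E'
from h import *
im,d=robot.grab_frame("wrist"); im2,d=robot.grab_frame("side")
cv2.imwrite("pics/w3.png",np.hstack([im[:,:,::-1][:300,200:],cv2.resize(im2[130:280,200:320,::-1],(240,300))]))
E
```

```text
pos [ 0.5072 -0.031   0.0529] toolx [ 0.394  0.919 -0.   ] z [ 0.001 -0.    -1.   ] F [-2.43 -0.28  7.25] t 14.8 w -0.0
```

View pics/w3.png

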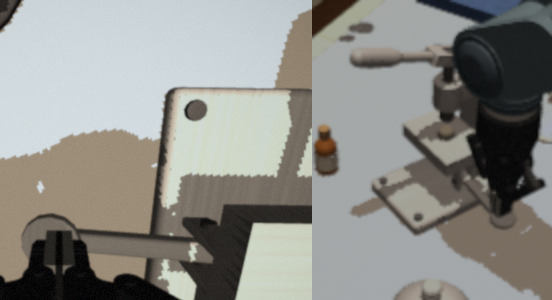

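The picture shows the tip on the pad (left half, about (60,240)) and the lever up. I'll press a little further to be sure the key is on its stop.

>>> {"fn": "jog_arm", "kwargs": {"plan": [{"tx": 0,"ty": 0,"tz": 0.005,"wx": 0,"wy": 0,"wz": 0,"hand": 0},{"tx": 0,"ty": 0,"tz": 0.01,"wx": 0,"wy": 0,"wz": 0,"hand": 0},{"tx": 0,"ty": 0,"tz": 0.015,"wx": 0,"wy": 0,"wz": 0,"hand": 0},{"tx": 0,"ty": 0,"tz": 0.02,"wx": 0,"wy": 0,"wz": 0,"hand": 0},{"tx": 0,"ty": 0,"tz": 0.02,"wx": 0,"wy": 0,"wz": 0,"hand": 0},{"tx": 0,"ty": 0,"tz": 0.02,"wx": 0,"wy": 0,"wz": 0,"hand": 0},{"tx": 0,"ty": 0,"tz": 0.02,"wx": 0,"wy": 0,"wz": 0,"hand": 0},{"tx": 0,"ty": 0,"tz": 0.02,"wx": 0,"wy": 0,"wz": 0,"hand": 0},{"tx": 0,"ty": 0,"tz": 0.02,"wx": 0,"wy": 0,"wz": 0,"hand": 0},{"tx": 0,"ty": 0,"tz": 0.02,"wx": 0,"wy": 0,"wz": 0,"hand": 0}]}}

```text
t: 16.15
position: [0.5077, -0.0311, 0.052]
tool_rot: [0.835, 0.551, -0.0, 0.0]
contact_force: [-13.5, 2.0, 31.9]
width: 0.001
grip_force: 17.2
```

On its stop. Lifting clear.

>>> {"fn": "jog_arm", "kwargs": {"plan": [{"tx": 0,"ty": 0,"tz": -0.03,"wx": 0,"wy": 0,"wz": 0,"hand": 0},{"tx": 0,"ty": 0,"tz": -0.1,"wx": 0,"wy": 0,"wz": 0,"hand": 0},{"tx": 0,"ty": 0,"tz": -0.2,"wx": 0,"wy": 0,"wz": 0,"hand": 0},{"tx": 0,"ty": 0,"tz": -0.35,"wx": 0,"wy": 0,"wz": 0,"hand": 0},{"tx": 0,"ty": 0,"tz": -0.5,"wx": 0,"wy": 0,"wz": 0,"hand": 0},{"tx": 0,"ty": 0,"tz": -0.5,"wx": 0,"wy": 0,"wz": 0,"hand": 0},{"tx": 0,"ty": 0,"tz": -0.5,"wx": 0,"wy": 0,"wz": 0,"hand": 0},{"tx": 0,"ty": 0,"tz": -0.5,"wx": 0,"wy": 0,"wz": 0,"hand": 0},{"tx": 0,"ty": 0,"tz": -0.5,"wx": 0,"wy": 0,"wz": 0,"hand": 0},{"tx": 0,"ty": 0,"tz": -0.5,"wx": 0,"wy": 0,"wz": 0,"hand": 0}]}}

```text
t: 17.4
position: [0.5065, -0.0307, 0.1477]
tool_rot: [0.835, 0.55, -0.0, -0.0]
contact_force: [-0.5, -0.9, 0.4]
width: 0.002
grip_force: 0.0
```

```bash
python3 go.py 0.5125,0.287,0.15; python3 - <<'E'
from h import *
im,d=robot.grab_frame("wrist"); im2,d2=robot.grab_frame("side"); p=cloud("side",d2).reshape(-1,3)
q=p[(np.hypot(p[:,0]-.506,p[:,1]+.031)<.014)&(p[:,2]<.1)]; print("pad z",np.percentile(q[:,2],[10,50,90]))
q=p[(np.hypot(p[:,0]-.62,p[:,1]+.082)<.012)&(p[:,2]<.118)]; print("tablet z",np.percentile(q[:,2],[10,50,90]),len(q))
cv2.imwrite("pics/w4.png",np.hstack([im[:,:,::-1][:300,200:],cv2.resize(im2[130:280,200:320,::-1],(240,300))]))
E
```

```text
pos [ 0.5065 -0.0307  0.1477] toolx [ 0.394  0.919 -0.   ] z [-0.001  0.    -1.   ] F [-0.54 -0.88  0.42] t 17.4 w 0.0
0.5125,0.287,0.15 -> [ 1.472 -0.599 -0.011]
pad z [-0.00190786  0.04830813  0.05375325]
tablet z [0.01589136 0.09457125 0.10694038] 86
```

View pics/w4.png

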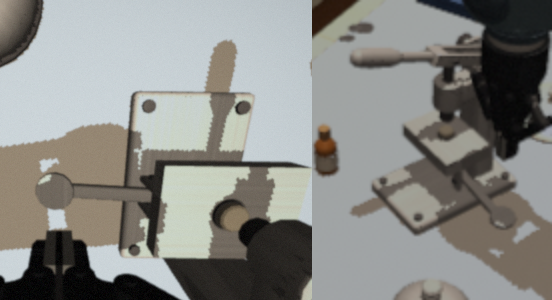

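Tablet stands proud at (233,215), its top near z = 0.107, and the pad is down. On to the bell.

>>> {"fn": "jog_arm", "kwargs": {"plan": [{"tx": 0.05,"ty": -0.03,"tz": -0.1,"wx": 0,"wy": 0,"wz": 0,"hand": 0},{"tx": 0.2,"ty": -0.1,"tz": -0.1,"wx": 0,"wy": 0,"wz": 0,"hand": 0},{"tx": 0.4,"ty": -0.2,"tz": -0.1,"wx": 0,"wy": 0,"wz": 0,"hand": 0},{"tx": 0.6,"ty": -0.3,"tz": -0.1,"wx": 0,"wy": 0,"wz": 0,"hand": 0},{"tx": 0.8,"ty": -0.35,"tz": -0.1,"wx": 0,"wy": 0,"wz": 0,"hand": 0},{"tx": 1,"ty": -0.4,"tz": -0.1,"wx": 0,"wy": 0,"wz": 0,"hand": 0},{"tx": 1,"ty": -0.4,"tz": -0.1,"wx": 0,"wy": 0,"wz": 0,"hand": 0},{"tx": 1,"ty": -0.4,"tz": -0.1,"wx": 0,"wy": 0,"wz": 0,"hand": 0},{"tx": 1,"ty": -0.4,"tz": -0.1,"wx": 0,"wy": 0,"wz": 0,"hand": 0},{"tx": 1,"ty": -0.4,"tz": -0.1,"wx": 0,"wy": 0,"wz": 0,"hand": 0}]}}

```text
t: 18.75
position: [0.5121, 0.1838, 0.1683]
tool_rot: [0.835, 0.55, -0.0, 0.0]
contact_force: [0.3, 0.6, 1.0]
width: -0.002
grip_force: 0.0
```

```bash
python3 go.py 0.5125,0.287,0.15 0.5125,0.287,0.068; python3 - <<'E'
from h import *
im,d=robot.grab_frame("wrist"); cv2.imwrite("pics/w5.png",im[:,:,::-1])
E
```

```text
pos [0.5121 0.1838 0.1683] toolx [ 0.395  0.919 -0.   ] z [-0. -0. -1.] F [0.28 0.64 0.99] t 18.75 w -0.0
0.5125,0.287,0.15 -> [ 0.475 -0.202  0.091]
0.5125,0.287,0.068 -> [ 0.475 -0.202  0.501]
```

View pics/w5.png

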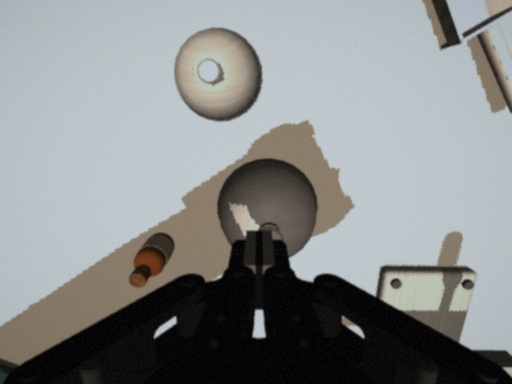

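Two bells show: the large one at (267,210) under the hand, and the one meant at (218,75), plunger at (209,70). I'll work out where the plunger is.

```bash
python3 - <<'E'
from h import *
from scipy.spatial.transform import Rotation as Ro
s=robot.read_state(); c=robot.calibration("wrist"); K=np.array(c["intrinsics"]); T=np.array(c["T_tool_cam"])
R=Ro.from_quat(s["tool_rot"]).as_matrix()
o=R@T[:3,3]+s["position"]
r=R@T[:3,:3]@np.linalg.solve(K,[209,70,1]); p=o+r*(.066-o[2])/r[2]; print(p.round(4),((p-s["position"])@R/.2).round(3))
E
```

```text
[0.5152 0.289  0.066 ] [ 0.489 -0.194  0.512]
```

>>> {"fn": "jog_arm", "kwargs": {"plan": [{"tx": 0.15,"ty": -0.06,"tz": 0,"wx": 0,"wy": 0,"wz": 0,"hand": 0},{"tx": 0.35,"ty": -0.14,"tz": 0,"wx": 0,"wy": 0,"wz": 0,"hand": 0},{"tx": 0.485,"ty": -0.197,"tz": 0,"wx": 0,"wy": 0,"wz": 0,"hand": 0},{"tx": 0.485,"ty": -0.197,"tz": 0.05,"wx": 0,"wy": 0,"wz": 0,"hand": 0},{"tx": 0.485,"ty": -0.197,"tz": 0.2,"wx": 0,"wy": 0,"wz": 0,"hand": 0},{"tx": 0.485,"ty": -0.197,"tz": 0.35,"wx": 0,"wy": 0,"wz": 0,"hand": 0},{"tx": 0.485,"ty": -0.197,"tz": 0.43,"wx": 0,"wy": 0,"wz": 0,"hand": 0},{"tx": 0.485,"ty": -0.197,"tz": 0.47,"wx": 0,"wy": 0,"wz": 0,"hand": 0},{"tx": 0.485,"ty": -0.197,"tz": 0.48,"wx": 0,"wy": 0,"wz": 0,"hand": 0},{"tx": 0.485,"ty": -0.197,"tz": 0.48,"wx": 0,"wy": 0,"wz": 0,"hand": 0}]}}

```text
t: 20.05
position: [0.5148, 0.2894, 0.0732]
tool_rot: [0.835, 0.55, 0.001, 0.0]
contact_force: [-0.3, 0.1, 0.5]
width: -0.001
grip_force: 0.0
```

>>> {"fn": "jog_arm", "kwargs": {"plan": [{"tx": 0,"ty": 0,"tz": 0.01,"wx": 0,"wy": 0,"wz": 0,"hand": 0},{"tx": 0,"ty": 0,"tz": 0.02,"wx": 0,"wy": 0,"wz": 0,"hand": 0},{"tx": 0,"ty": 0,"tz": 0.03,"wx": 0,"wy": 0,"wz": 0,"hand": 0},{"tx": 0,"ty": 0,"tz": 0.04,"wx": 0,"wy": 0,"wz": 0,"hand": 0},{"tx": 0,"ty": 0,"tz": 0.05,"wx": 0,"wy": 0,"wz": 0,"hand": 0},{"tx": 0,"ty": 0,"tz": 0.055,"wx": 0,"wy": 0,"wz": 0,"hand": 0},{"tx": 0,"ty": 0,"tz": 0.06,"wx": 0,"wy": 0,"wz": 0,"hand": 0},{"tx": 0,"ty": 0,"tz": 0.06,"wx": 0,"wy": 0,"wz": 0,"hand": 0},{"tx": 0,"ty": 0,"tz": 0.06,"wx": 0,"wy": 0,"wz": 0,"hand": 0},{"tx": 0,"ty": 0,"tz": 0.06,"wx": 0,"wy": 0,"wz": 0,"hand": 0}]}}

```text
t: 21.3
position: [0.5142, 0.2893, 0.0604]
tool_rot: [0.835, 0.55, 0.0, 0.0]
contact_force: [-1.0, -0.1, 3.0]
width: -0.001
grip_force: 1.5
```

>>> {"fn": "jog_arm", "kwargs": {"plan": [{"tx": 0,"ty": 0,"tz": 0.003,"wx": 0,"wy": 0,"wz": 0,"hand": 0},{"tx": 0,"ty": 0,"tz": 0.006,"wx": 0,"wy": 0,"wz": 0,"hand": 0},{"tx": 0,"ty": 0,"tz": 0.01,"wx": 0,"wy": 0,"wz": 0,"hand": 0},{"tx": 0,"ty": 0,"tz": 0.01,"wx": 0,"wy": 0,"wz": 0,"hand": 0},{"tx": 0,"ty": 0,"tz": 0.01,"wx": 0,"wy": 0,"wz": 0,"hand": 0},{"tx": 0,"ty": 0,"tz": 0.01,"wx": 0,"wy": 0,"wz": 0,"hand": 0},{"tx": 0,"ty": 0,"tz": 0.01,"wx": 0,"wy": 0,"wz": 0,"hand": 0},{"tx": 0,"ty": 0,"tz": 0.01,"wx": 0,"wy": 0,"wz": 0,"hand": 0},{"tx": 0,"ty": 0,"tz": 0.01,"wx": 0,"wy": 0,"wz": 0,"hand": 0},{"tx": 0,"ty": 0,"tz": 0.01,"wx": 0,"wy": 0,"wz": 0,"hand": 0}]}}

```text
t: 22.55
position: [0.5143, 0.2893, 0.0595]
tool_rot: [0.835, 0.55, -0.0, 0.0]
contact_force: [-3.6, -1.8, 10.3]
width: -0.0
grip_force: 5.3
```

Fully down: 10 N against the 3.3 N spring, at z = 0.0595. Releasing straight up.

>>> {"fn": "jog_arm", "kwargs": {"plan": [{"tx": 0,"ty": 0,"tz": -0.02,"wx": 0,"wy": 0,"wz": 0,"hand": 0},{"tx": 0,"ty": 0,"tz": -0.06,"wx": 0,"wy": 0,"wz": 0,"hand": 0},{"tx": 0,"ty": 0,"tz": -0.15,"wx": 0,"wy": 0,"wz": 0,"hand": 0},{"tx": 0,"ty": 0,"tz": -0.3,"wx": 0,"wy": 0,"wz": 0,"hand": 0},{"tx": 0,"ty": 0,"tz": -0.45,"wx": 0,"wy": 0,"wz": 0,"hand": 0},{"tx": 0,"ty": 0,"tz": -0.6,"wx": 0,"wy": 0,"wz": 0,"hand": 0},{"tx": 0,"ty": 0,"tz": -0.6,"wx": 0,"wy": 0,"wz": 0,"hand": 0},{"tx": 0,"ty": 0,"tz": -0.6,"wx": 0,"wy": 0,"wz": 0,"hand": 0},{"tx": 0,"ty": 0,"tz": -0.6,"wx": 0,"wy": 0,"wz": 0,"hand": 0},{"tx": 0,"ty": 0,"tz": -0.6,"wx": 0,"wy": 0,"wz": 0,"hand": 0}]}}

```text
t: 23.8
position: [0.5135, 0.289, 0.1771]
tool_rot: [0.835, 0.55, -0.001, -0.0]
contact_force: [-0.0, -0.9, -0.8]
width: -0.004
grip_force: 0.0
```

```bash
python3 go.py; python3 - <<'E'
from h import *
im2,d2=robot.grab_frame("side"); p=cloud("side",d2).reshape(-1,3)
q=p[(np.hypot(p[:,0]-.513,p[:,1]-.288)<.05)&(p[:,2]<.1)]; print("bell zmax",q[:,2].max(), q[q[:,2]>.058].mean(0))
cv2.imwrite("pics/w6.png",cv2.resize(im2[130:390,150:360,::-1],(484,600)))
E
```

```text
pos [0.5135 0.289  0.1771] toolx [ 0.394  0.919 -0.001] z [-0.002 -0.001 -1.   ] F [-0.03 -0.9  -0.83] t 23.8 w -0.0
bell zmax 0.06905280808451614 [0.51221235 0.28951769 0.06532342]
```

View pics/w6.png

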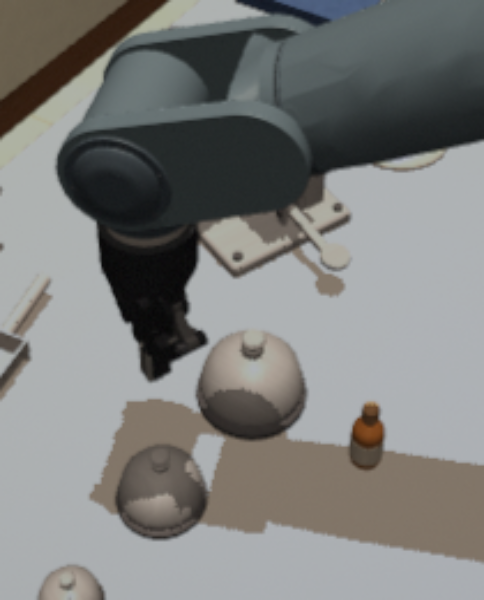

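The bell at (160,490) is on its spot with its plunger up, the key at (335,257) is down, and the gripper is clear. Handing in.

```bash
python3 -c "
from station import robot
print(robot.hand_in())"
```

```text
the job is handed in; nothing more can be done
None
```

I worked the lever, ejector key and bell in that order and handed the job in at about 24 s: the lever sprang back up, the tablet stands raised on the die, and the bell's plunger came back up; no verdict came back.

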